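Hang a washed dispenser cassette on the drip-dry rail

ROBOT

A 6-joint arm with a two-finger parallel gripper is mounted at the origin on a cart in front of the work surface, level with it; the furniture and walls round the work are solid. World frame = base frame: x ahead of the robot, y to its left, z up, the work surface at z = 0. Lengths are in m, angles in rad, forces in N, time in s.
With the tool pointing down it reaches from about 0.325 to 0.875 m from the base axis. Payload 4.4 kg.
Tool frame: the origin (TCP) lies midway between the tips of the shut fingers; the grasp point (between the pads) lies 19 mm behind it; z points along the fingers, x is the direction in which the jaws open and shut, and the axes are right-handed (so a half turn about z gives the same grasp; the last joint's range is limited). The gripper opens to 85 mm and grips with 20 to 120 N. Pads are 22 mm wide; open, the fingers measure 114 mm over their backs; the gripper's body (76 mm by 85 mm) begins 54 mm behind the grasp point. The pads swing forward as they close: fully open they stand 13 mm farther back than shut.
Start: joints at [1.097, 0.207, 1.542, -0, 1.393, -0.15], TCP at [0.182, 0.545, 0.231] pointing down, gripper open.
Joint ranges: [-2.73, 2.73], [-0.86, 2.22], [0.23, 2.46], [-1.11, 4.25], [0.08, 2.63], [-2.82, 2.82]. Speed limits (rad/s): [2.79, 2.79, 3.14, 3.14, 3.14, 3.14].

INTERFACE

Orientations are given as a unit quaternion [w, x, y, z].
In Python, from bench import ctrl gives the robot as it stands. The module is installed in compiled form; this text tells all that it offers.
- The arm moves only by the shell command python3 -m pendant 'ROWS'. ROWS is JSON, a list that holds one entry, the list of rows, each a list of 5 numbers: the closure, from 0 (fully open) to 1 (shut), then the shift along the world's x, y, z in mm, then the turn about the world's z in rad. A call has 1 to 12 rows; each row is the pose to reach, as a shift and turn from the pose measured when the call began; what a row does not reach only later rows make up. A row lasts 1/8 s, in which the tool goes at most 62.5 mm and 10.7 degrees, less where a joint would pass 70% of its speed; a pose out of reach is approached as far as the arm can. A call with a gripper value outside its range is refused whole. The fingers move at their own pace and stop on an object; the grip force is fixed at half the most. Time passes only in rows, so rows that repeat a pose let the fingers close. It gives the time, the measured TCP pose, the force and the opening at its end, in the units of the state.
- ctrl.read_state(): the state, without advancing time (a new reading comes with each control period).
- ctrl.capture(name): name is "scene" or "top" or "wrist"; returns the picture (384x512x3 uint8, red, green, blue); there is no depth.
- ctrl.camera_params(name): a dict with "vfov" (degrees; the focal length in pixels is half the picture's height over the tangent of half this angle, whatever the lens; pixels are square), "cx", "cy" (the principal point, pixels), "k1" (the pictures are not rectified: a ray, as slopes to the right and down, at radius r is drawn at 1 + k1 r^2 times it, then the intrinsics apply), "rvec" (rotation vector, rad) and "tvec" (3), from world to camera coordinates, as OpenCV has them. Camera axes: x right, y down, z forward; pixel columns grow to the right and rows downward; lengths in m; the calibration is good to about 2 mm. A picture is of the moment at which its call begins: read the wrist's pose just before it. camera_params takes no time and is no camera call; for the wrist camera it gives the pose at the moment of the call.
- ctrl.hand_in(): hands the job in, once; it reports no verdict.
The state is a dict: "clock": time; "qpos": joint angles; "qvel": joint speeds; "joint_efforts": joint torques, N m; "tool_pos": TCP position; "orientation": TCP orientation; "contact_force": force on the tool from outside, world axes, zero at the start; "moment": the same for the moment, N m; "opening": opening from 0.0 (shut) to 1.0 (fully open).
Only numpy, scipy, OpenCV 4.12 (cv2) and the standard library are available. Lean on these libraries where they do the work, as an engineer would, in place of code of your own. Each camera call takes 0.05 s, during which the arm holds its last target.

TASK

Hang the washed dispenser cassette up to drip-dry: lift its hanger by the blue grip tab, thread the white slide shoe into the open right-hand end of the slotted rail above the drip tray, and slide it along past the springy catch until it is fully home at the stop; then let go. Feel your way and stay gentle: a push of over 25 N could bend the rail's stop. Keep the hanger upright and leave everything else on the bench where it is.

Things in the scene. Friction and masses are not known exactly. Their poses are not given: they have to be found in the camera images.
- hanger_tab (a point): Centre of the blue upright grip tab, 14 mm in x, 26 mm in y, 42 mm high, free all round. The loose hanger (0.28 kg, varies by a quarter) stands upright on the bench, 146 mm tall. z up, y along the hanger (slide direction), x across. This point is 126 mm above the feet, 51 mm straight above the shoe's centre. A tab held from two sides can pivot a little about the line between the fingers.
- hanger_shoe (a point): Centre of the white slide shoe that runs inside the rail: 12 mm in x, 72 mm in y with round ends, 27 mm high. A neck 10 mm high on its -x side joins it to the hanger's upright sheet, 15 mm in front. Axes as hanger_tab. A notch for the catch lies half-way along its back (+x) face. It enters with its +y end first.
- hanger: The loose hanger: an upright sheet with tab and shoe, and below it a frame 36 mm in x by 120 mm in y (so it reaches 24 mm past the shoe at each end) with the black and blue cassette, nozzles down. The frame's top face is 27 mm below the shoe's centre and passes under the rail; a bracket 25 mm above the shoe's centre passes over it. Origin: centre of the underside of its feet, axes as hanger_tab.
- rail: Fixed drip-dry rail on a stand: grey base 124 x 326 mm, clear drip tray (rim 42 mm high), slotted aluminium channel 300 mm long, its centre line 135 mm above the bench, its top face 154 mm, its underside 116 mm. Origin: underside of the base, straight below the channel's middle; z up, y along the rail away from its open end. The 14 mm slot faces -x; the two posts stand behind, on the +x side.
- rail_mouth (a point): Centre of the channel's only open end (the -y end), 135 mm above the bench, 150 mm from the origin of the rail; axes as the rail. Inside, the channel is 15 mm in x and 30 mm high: the shoe has 1.5 mm of play on each side. A black lead-in 14 mm long before this point widens it by 3 mm up and down, not in x. Free sliding takes under 3 N.
- rail_end (a point): Centre of the closed far end, 300 mm from the mouth. A red stop with a spring catch is clamped in the channel before it, where is not measured: the shoe's centre is home 140 to 210 mm past the mouth. The catch meets the shoe's nose 38 mm before home and yields to 3 to 8 N, runs along the shoe's back, and drops into the notch at home; the solid stop is under 1 mm beyond. Touching it firmly is home.
- timer: small white digital timer, 62 x 68 x 24 mm, loose bystander; origin at its underside.
- vial_a: glass vial with white cap, 23 x 22 x 50 mm, loose bystander; origin at its underside.
- marker: red marker pen lying flat, 137 mm long, loose bystander; origin at its underside.
- tip_box: yellow tip box, 132 x 90 x 56 mm, loose bystander; origin at its underside.
- seal_box: small pale card box, 32 x 52 x 20 mm, loose bystander; origin at its underside.

How it is judged:
By the outcome, as a careful person would: the job done as asked, in the order asked, and still so for the second after the job is handed in, with the robot touching nothing.
It also fails if it takes over 72 s, if anything falls off the work surface, if the arm or the gripper's body presses on something with over 40 N, if the wrist force passes 120 N, or if a joint passes its speed limit or range.

## Working session

There is one attempt and no reset: what is moved stays moved. The work goes in short steps, Python scripts to look and compute and a shell command to move; the robot and the scene stay as the last step left them, time stands still between calls to the robot, and variables do not carry over. Pictures are saved under pics/ and viewed, and the job is handed in when it is done.

```bash
mkdir -p pics; cat > h.py <<'E'
import numpy as np, cv2
from bench import ctrl
def K(p):
    f=192/np.tan(np.radians(p['vfov'])/2); return f
def ray(p,u,v):
    f=K(p); x=(u-p['cx'])/f; y=(v-p['cy'])/f
    a,b=x,y
    for _ in range(30):
        s=1+p['k1']*(a*a+b*b); a,b=x/s,y/s
    R=cv2.Rodrigues(np.array(p['rvec'],float))[0]; t=np.array(p['tvec'],float).ravel()
    return -R.T@t, R.T@np.array([a,b,1.])
def onz(p,u,v,z):
    o,d=ray(p,u,v); return o+d*(z-o[2])/d[2]
def proj(p,X):
    R=cv2.Rodrigues(np.array(p['rvec'],float))[0]; t=np.array(p['tvec'],float).ravel()
    c=R@np.array(X,float)+t; a,b=c[0]/c[2],c[1]/c[2]; s=1+p['k1']*(a*a+b*b); f=K(p)
    return p['cx']+f*a*s, p['cy']+f*b*s
def tri(p1,uv1,p2,uv2):
    o1,d1=ray(p1,*uv1);o2,d2=ray(p2,*uv2)
    d1/=np.linalg.norm(d1);d2/=np.linalg.norm(d2)
    A=np.stack([d1,-d2],1); s=np.linalg.lstsq(A,o2-o1,rcond=None)[0]
    a=o1+s[0]*d1;b=o2+s[1]*d2
    return (a+b)/2,np.linalg.norm(a-b)
def save(name,im,crop=None,k=1):
    if crop: im=im[crop[1]:crop[3],crop[0]:crop[2]]
    im=cv2.resize(im,None,fx=k,fy=k,interpolation=cv2.INTER_CUBIC)
    cv2.imwrite('pics/'+name,im[:,:,::-1])
E
python3 - <<'E'
from h import *
import pickle
d={}
for n in ['scene','top','wrist']:
    p=ctrl.camera_params(n); im=ctrl.capture(n); d[n]=(p,im); save(n+'0.png',im,k=1.5); print(n,p)
pickle.dump(d,open('d0.pkl','wb'))
print(ctrl.read_state())
E
```

```text
scene {'vfov': 56.31922849098514, 'cx': 259.8872681322629, 'cy': 191.32195137597088, 'k1': -0.02032086637065682, 'rvec': array([ 2.21937882, -0.6163454 ,  0.28400779]), 'tvec': array([-0.38400662,  0.36394761,  0.77244363])}
top {'vfov': 50.66621650312446, 'cx': 260.73816135604335, 'cy': 182.86826131819183, 'k1': -0.04423908996604835, 'rvec': array([ 2.15832837, -2.1191428 ,  0.17945982]), 'tvec': array([0.15355249, 0.54538103, 1.18709424])}
wrist {'vfov': 67.97530441105798, 'cx': 252.63704054142582, 'cy': 191.516651049388, 'k1': 0.0028205939504002283, 'rvec': array([-2.31775248, -1.66957099, -0.2784102 ]), 'tvec': array([-0.57416592, -0.042314  ,  0.38142242])}
{'clock': 0.15, 'qpos': array([ 1.09747696e+00,  2.07289210e-01,  1.54262789e+00, -3.93949086e-05,
        1.39350679e+00, -1.50500304e-01]), 'qvel': array([ 1.34209534e-03, -2.09771048e-03, -5.44147394e-03, -9.92522086e-05,
       -1.94553672e-03, -1.07545596e-03]), 'joint_efforts': array([-9.59682825e-05, -3.83512187e+01, -2.92038953e+01, -2.27787864e-04,
        6.66585387e-03,  1.52592435e-06]), 'tool_pos': array([0.18216356, 0.54475803, 0.23035463]), 'orientation': array([ 4.34769706e-04,  8.11552073e-01,  5.84279380e-01, -8.06046731e-04]), 'contact_force': array([-0.25943148,  0.63634656,  0.19575868]), 'moment': array([ 0.00944927, -0.01082054, -0.00375198]), 'opening': 1.0044018136666806}
```

View pics/scene0.png

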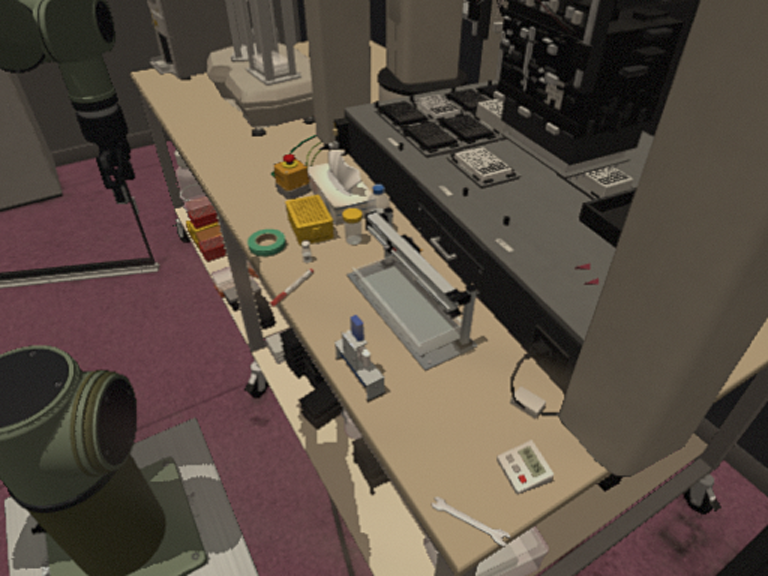

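View pics/top0.png

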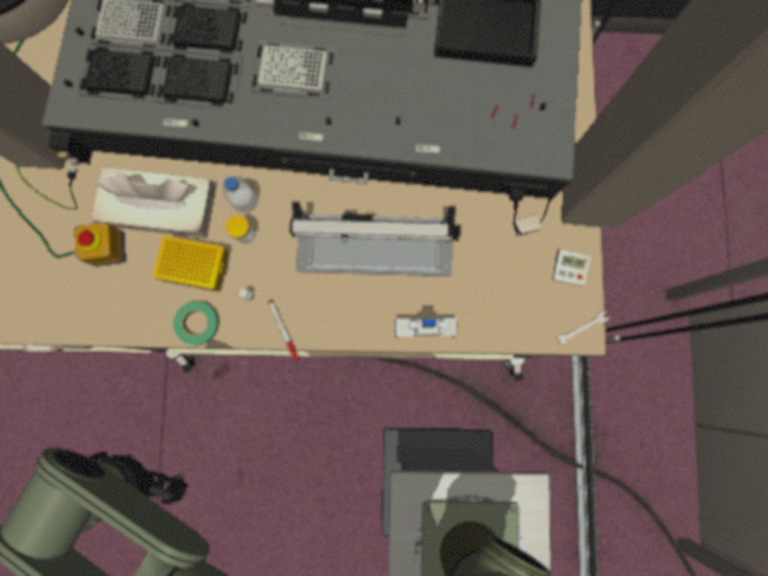

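View pics/wrist0.png

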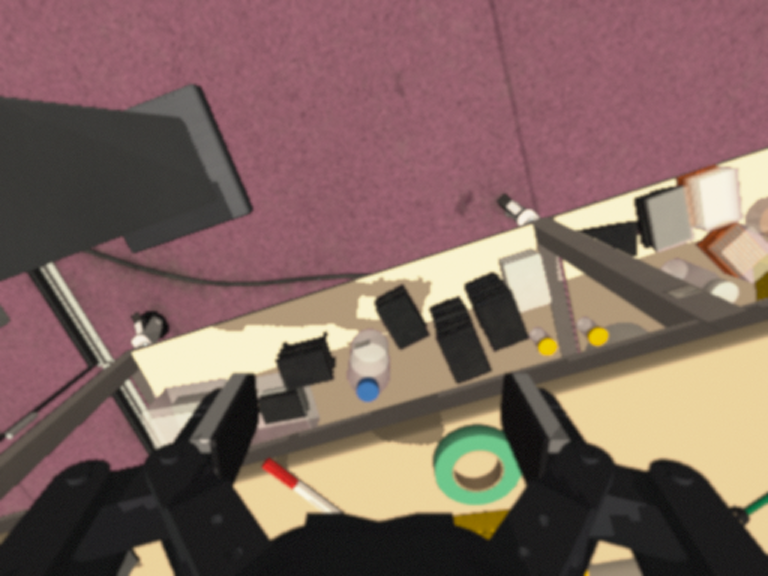

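The scene view shows the hanger (blue tab near (357,327)) in front of the rail's right end. In the top view the tab is near (428,323), the rail runs from (292,227) to (458,230) with its mouth on the right, and the arm is at lower left. Next I zoom in.

```bash
python3 - <<'E'
from h import *
import pickle
d=pickle.load(open('d0.pkl','rb'))
save('top0z.png',d['top'][1],(185,125,315,235),6)
save('scene0z.png',d['scene'][1],(210,130,340,270),4.2)
for n in ['top','scene']:
    p,im=d[n]; hsv=cv2.cvtColor(im,cv2.COLOR_RGB2HSV)
    m=cv2.inRange(hsv,(105,110,40),(130,255,255))
    c,_=cv2.findContours(m,cv2.RETR_EXTERNAL,cv2.CHAIN_APPROX_NONE)
    for k in c:
        if cv2.contourArea(k)>15: print(n,cv2.boundingRect(k),cv2.contourArea(k),cv2.minAreaRect(k))
E
```

```text
top (282, 213, 8, 4) 20.5 ((285.5, 214.5), (3.0, 7.0), 90.0)
top (151, 119, 7, 7) 32.5 ((154.0, 122.0), (6.0, 6.0), 90.0)
scene (249, 124, 7, 5) 19.0 ((252.0, 126.0), (4.0, 6.0), 90.0)
```

View pics/top0z.png

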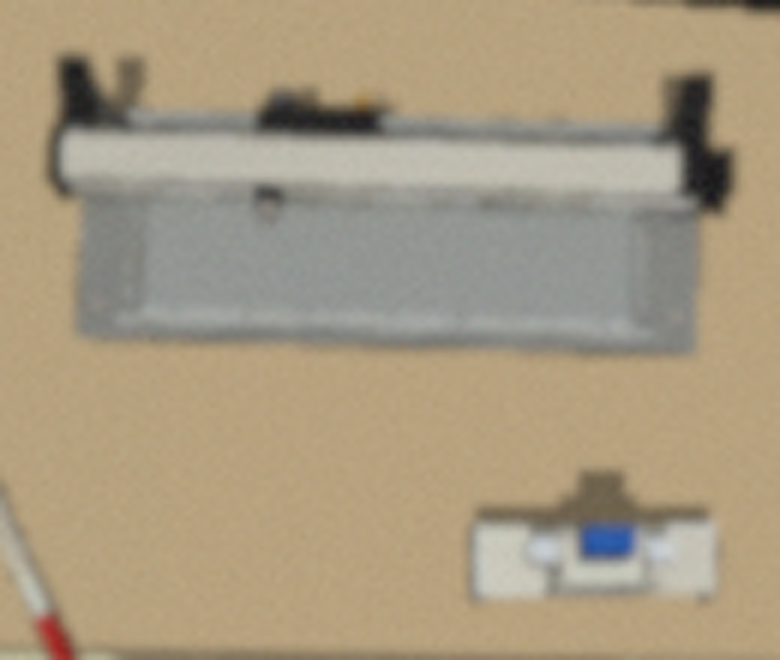

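View pics/scene0z.png

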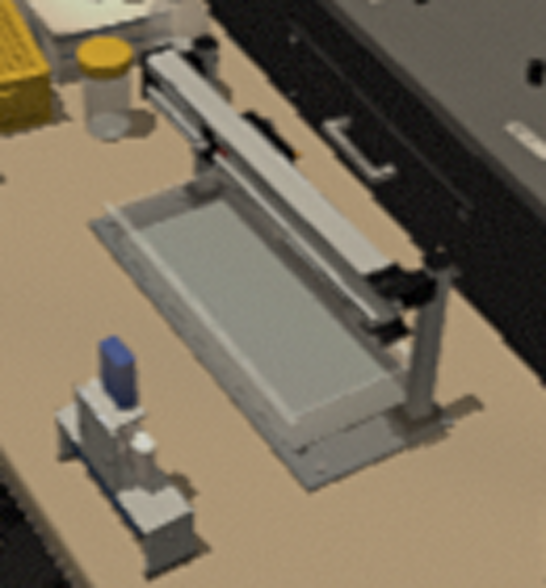

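The top crop shows the channel top from about (62,158) to (683,167), the tab top at (607,540), the frame corners at (475,518), (716,516), and the stop at (268,200). The scene crop shows red at (220,150).

```bash
python3 - <<'E'
from h import *
import pickle
d=pickle.load(open('d0.pkl','rb'))
pt,it=d['top'];ps,isc=d['scene']
T=lambda u,v:(185+(u+.5)/6-.5,125+(v+.5)/6-.5)
S=lambda u,v:(210+(u+.5)/4.2-.5,130+(v+.5)/4.2-.5)
print('cam top',ray(pt,0,0)[0],'scene',ray(ps,0,0)[0])
for l,(u,v,z) in dict(rl1=(62,133,.154),rl2=(62,183,.154),rr1=(683,143,.154),rr2=(683,192,.154),
  tabtop=(607,540,.147),tabTL=(583,524,.147),tabTR=(632,524,.147),tabBL=(583,556,.147),tabBR=(632,556,.147),fTL=(475,520,.048),fTR=(716,518,.048),fBR=(714,598,.048),fBL=(475,598,.048),stop=(268,200,.13),
  b1=(78,338,.0),b2=(694,352,.0)).items():
    print(l,onz(pt,*T(u,v),z).round(4))
for l,(u,v,z) in dict(mouthTopR=(388,268,.154),railfarTop=(165,55,.154),tabtop=(114,345,.147),tabbot=(122,400,.105),stopred=(220,150,.135)).items():
    print('S',l,onz(ps,*S(u,v),z).round(4))
# tab blob via hsv in crops
for n,p,im,box,z in [('top',pt,it,(270,205,300,225),.147),('scene',ps,isc,(225,205,250,235),.126)]:
    hsv=cv2.cvtColor(im,cv2.COLOR_RGB2HSV)
    m=cv2.inRange(hsv,(100,90,30),(135,255,255)); q=np.zeros_like(m); q[box[1]:box[3],box[0]:box[2]]=m[box[1]:box[3],box[0]:box[2]]
    M=cv2.moments(q,True); c=(M['m10']/M['m00'],M['m01']/M['m00']); print(n,c,M['m00'],onz(p,*c,z).round(4))
    if n=='top': ct=c
E
```

```text
cam top [0.34311897 0.16759903 1.25872615] scene [ 0.14952893 -0.49172548  0.78258243]
rl1 [0.6235 0.3502 0.154 ]
rl2 [0.5996 0.3491 0.154 ]
rr1 [0.6242 0.06   0.154 ]
rr2 [0.6008 0.06   0.154 ]
tabtop [0.4387 0.0936 0.147 ]
tabTL [0.4458 0.1047 0.147 ]
tabTR [0.4462 0.0823 0.147 ]
tabBL [0.4311 0.1046 0.147 ]
tabBR [0.4315 0.0822 0.147 ]
fTL [0.456 0.153 0.048]
fTR [0.4591 0.0327 0.048 ]
fBR [0.4193 0.0336 0.048 ]
fBL [0.4172 0.1523 0.048 ]
stop [0.5987 0.2548 0.13  ]
b1 [0.5522 0.3623 0.    ]
b2 [0.5508 0.039  0.    ]
S mouthTopR [0.6155 0.0612 0.154 ]
S railfarTop [0.6152 0.3443 0.154 ]
S tabtop [0.4372 0.0954 0.147 ]
S tabbot [0.4373 0.0888 0.105 ]
S stopred [0.6021 0.243  0.135 ]
top (285.55263157894734, 214.8421052631579) 38.0 [0.4379 0.0942 0.147 ]
scene (237.57894736842104, 217.07894736842104) 38.0 [0.4392 0.0964 0.126 ]
```

```bash
python3 - <<'E'
from h import *
import pickle
d=pickle.load(open('d0.pkl','rb'))
p,_=d['wrist']; o,dd=ray(p,256,192); print('wrist cam',o,dd)
R=cv2.Rodrigues(p['rvec'])[0]; print(R.T.round(3))
pt,it=d['top'];ps,isc=d['scene']
T=lambda u,v:(185+(u+.5)/6-.5,125+(v+.5)/6-.5)
S=lambda u,v:(210+(u+.5)/4.2-.5,130+(v+.5)/4.2-.5)
print('post top',tri(pt,T(692,78),ps,S(440,252)))
print('stop red',tri(pt,T(268,203),ps,S(220,150)))
E
python3 -m pendant '[[[0,26,-45,0,-0.14],[0,52,-90,0,-0.28],[0,78,-135,0,-0.42],[0,104,-180,0,-0.56],[0,130,-225,0,-0.7],[0,156,-270,0,-0.84],[0,182,-315,0,-0.98],[0,208,-360,0,-1.1],[0,234,-405,0,-1.2],[0,256,-450,0,-1.24],[0,256,-450,0,-1.24],[0,256,-450,0,-1.24]]]'
```

```text
wrist cam [0.10181205 0.57225313 0.37296205] [ 0.31512824 -0.09515074 -0.94434255]
[[ 0.317  0.896  0.31 ]
 [ 0.948 -0.299 -0.106]
 [-0.002  0.327 -0.945]]
post top (array([0.65461187, 0.05644233, 0.15389335]), np.float64(0.0024476799035394255))
stop red (array([0.60256224, 0.25301195, 0.1271198 ]), np.float64(0.009994447636622564))
clock: 1.65
tool_pos: [0.4376, 0.095, 0.23]
orientation: [-0.0, 1.0, 0.004, -0.001]
contact_force: [-0.4, 0.8, 0.3]
opening: 1.003
```

```bash
python3 - <<'E'
from h import *
import pickle
p=ctrl.camera_params('wrist'); im=ctrl.capture('wrist'); t=ctrl.camera_params('top'); it=ctrl.capture('top')
pickle.dump((p,im,t,it),open('d1.pkl','wb')); save('w1.png',im,k=1.5); print(ray(p,0,0)[0])
for X in [(.4385,.094,.147),(.612,.051,.154),(.612,.2,.154)]: print(proj(p,X))
E
```

```text
[0.43720342 0.17992753 0.372774  ]
(np.float64(254.1656621625606), np.float64(200.23494998785472))
(np.float64(452.55586959900074), np.float64(250.82275857003475))
(np.float64(503.1648704370791), np.float64(64.44900145661641))
```

View pics/w1.png

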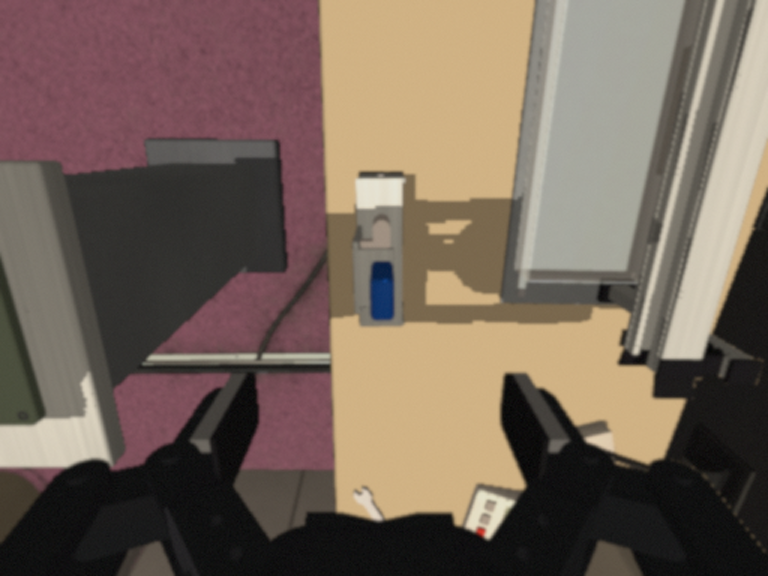

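The tab top at about (382,295) matches the predicted position. The hanger is square to the jaws and the rail mouth is at the lower right near (690,370). Next I descend and grasp.

```bash

python3 -m pendant '[[[0,1,-1,-40,-0.005],[0,1,-1,-80,-0.005],[0,1,-1,-110,-0.005],[0,1,-1,-118,-0.005],[0,1,-1,-118,-0.005],[1,1,-1,-118,-0.005],[1,1,-1,-118,-0.005],[1,1,-1,-118,-0.005],[1,1,-1,-118,-0.005],[1,1,-1,-118,-0.005],[1,1,-1,-118,-0.005],[1,1,-1,-118,-0.005]]]'
python3 - <<'E'
from h import *
save('w2.png',ctrl.capture('wrist'),k=1.5); s=ctrl.read_state(); print(s['tool_pos'],s['opening'],s['contact_force'],s['moment'])
E
```

```text
clock: 3.25
tool_pos: [0.439, 0.0947, 0.1126]
orientation: [-0.0, 1.0, 0.002, -0.001]
contact_force: [-0.2, 0.2, 5.0]
opening: 0.154
[0.43897781 0.09472241 0.11257565] 0.15692114161448417 [ 0.5498512  -0.22547744  5.1016017 ] [-0.01985569 -0.02845392 -0.0015996 ]
```

View pics/w2.png

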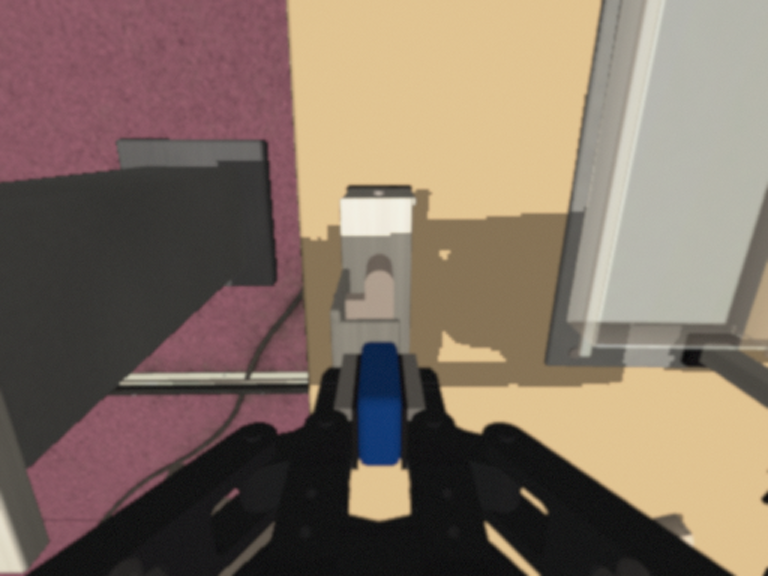

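The tab is gripped centrally between the pads (380,405), opening about 13 mm. Next I lift.

```bash

python3 -m pendant '[[[1,0,0,8,0.003],[1,0,0,18,0.003],[1,0,-5,32,0.003],[1,0,-20,46,0.003],[1,0,-40,58,0.003],[1,0,-60,63,0.003],[1,0,-80,63,0.003],[1,0,-100,63,0.003],[1,0,-115,63,0.003],[1,0,-122,63,0.003],[1,0,-125,63,0.003],[1,0,-125,63,0.003]]]'
python3 - <<'E'
from h import *
import pickle
p=ctrl.camera_params('wrist'); im=ctrl.capture('wrist'); t=ctrl.camera_params('top'); it=ctrl.capture('top'); q=ctrl.camera_params('scene'); iq=ctrl.capture('scene')
s=ctrl.read_state(); print(s['tool_pos'],s['opening'],s['contact_force'],s['moment'])
pickle.dump((p,im,t,it,q,iq,s),open('d3.pkl','wb')); save('w3.png',im,k=1.5); save('s3.png',iq,(200,120,380,280),4.2);save('t3.png',it,(185,125,345,245),5)
E
```

```text
clock: 4.8
tool_pos: [0.4389, -0.0301, 0.1756]
orientation: [-0.0, 1.0, 0.004, -0.001]
contact_force: [0.1, 0.2, -2.7]
opening: 0.153
[ 0.438936   -0.02980383  0.17552755] 0.15247282071600085 [-0.39774871  0.13597716 -2.60919367] [-0.00146189 -0.00725645  0.03369446]
```

View pics/w3.png

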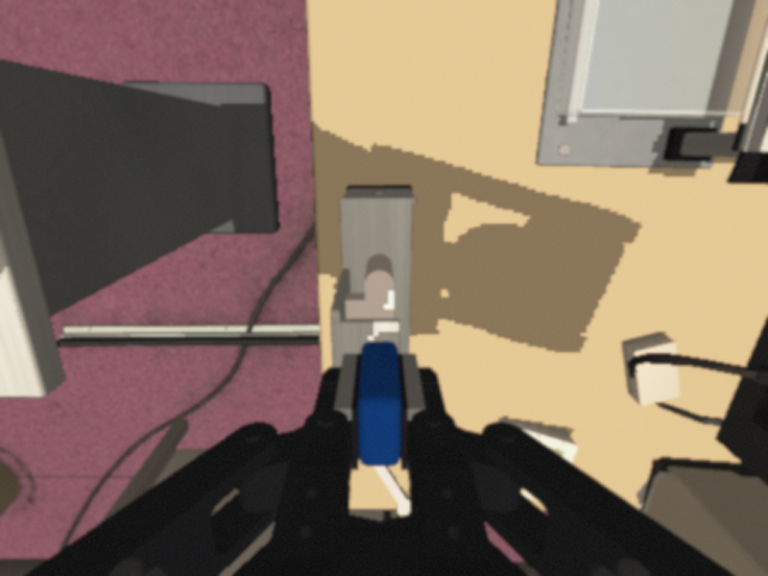

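View pics/s3.png

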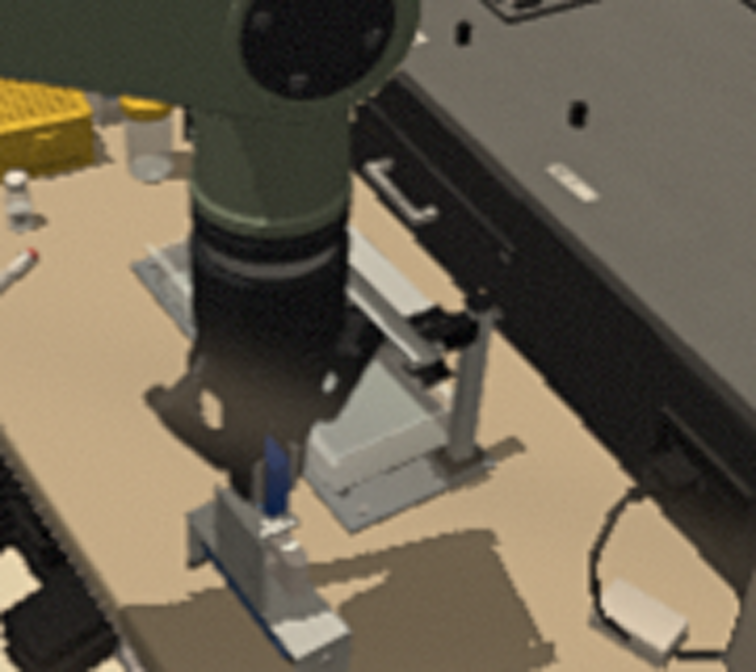

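View pics/t3.png

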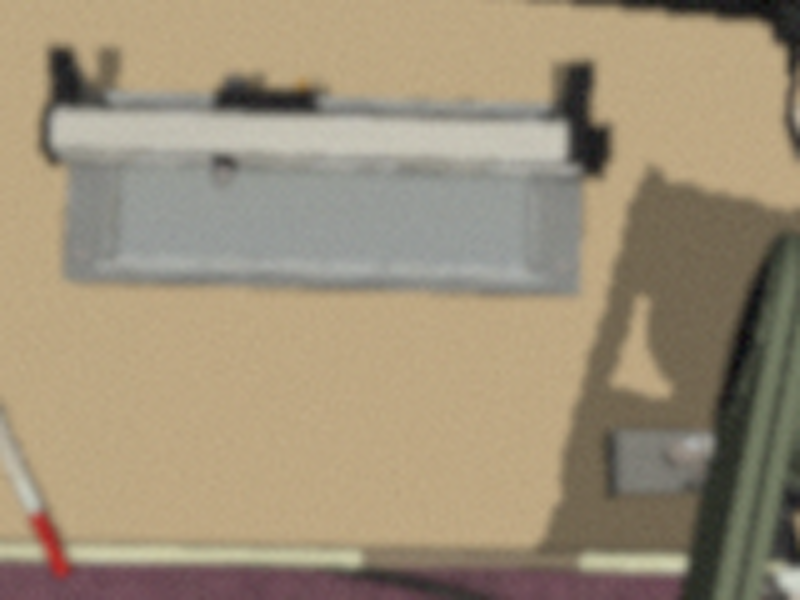

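Hanger is lifted, upright and unchanged between w2 and w3 (no pivot). Next I move over in line with the rail, short of the mouth.

```bash

python3 -m pendant '[[[1,10,0,0,0],[1,28,0,0,0],[1,48,0,0,0],[1,68,0,0,0],[1,88,0,0,0],[1,108,0,0,0],[1,128,0,0,0],[1,148,0,0,0],[1,162,0,0,0],[1,170,0,0,0],[1,173,0,0,0],[1,173,0,0,0]]]'
python3 - <<'E'
from h import *
import pickle
p=ctrl.camera_params('wrist'); im=ctrl.capture('wrist'); q=ctrl.camera_params('scene'); iq=ctrl.capture('scene')
s=ctrl.read_state(); print(s['tool_pos'],s['opening'],s['contact_force'],s['moment'])
pickle.dump((p,im,q,iq,s),open('d4.pkl','wb')); save('w4.png',im,k=1.5); save('s4.png',iq,(230,120,410,280),4.2)
E
```

```text
clock: 6.45
tool_pos: [0.6116, -0.0298, 0.1754]
orientation: [-0.0, 1.0, 0.004, -0.001]
contact_force: [1.4, -0.6, -3.0]
opening: 0.153
[ 0.6114194  -0.02976154  0.17547048] 0.15190770205819978 [-0.3501863   0.03617917 -2.30605961] [ 0.00689015  0.03534483 -0.02356027]
```

View pics/w4.png

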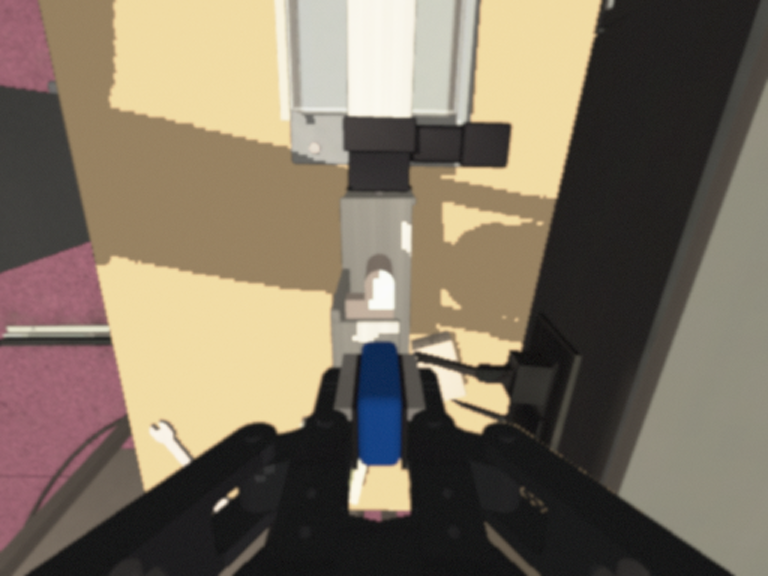

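View pics/s4.png

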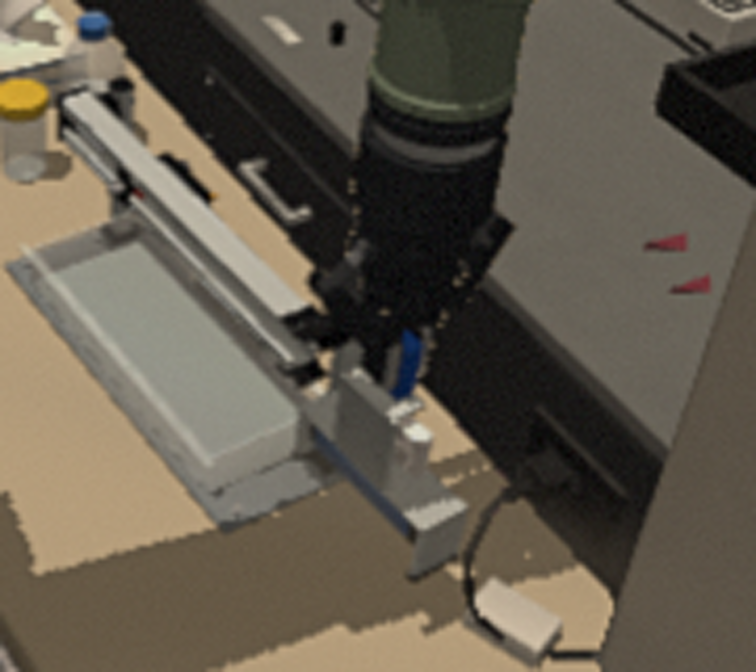

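The wrist view shows the rail top (cols 347–413, row 60), black lead-in (350–410, row 170), shoe (365–395, row 290) and tab (358–402), all nearly in line. Next I measure them sub-pixel.

```bash
python3 - <<'E'
from h import *
import pickle
p,im,q,iq,s=pickle.load(open('d4.pkl','rb'))
g=cv2.GaussianBlur(im.astype(np.float32).mean(2),(1,5),0)
def edges(r,a,b):
    """strongest +/- gradients with subpixel in cols a..b"""
    d=np.gradient(g[r]); out=[]
    idx=[i for i in range(a,b) if abs(d[i])>5 and abs(d[i])>=abs(d[i-1]) and abs(d[i])>abs(d[i+1])]
    for i in idx:
        y0,y1,y2=abs(d[i-1]),abs(d[i]),abs(d[i+1]); out.append((round(i+.5*(y0-y2)/(y0-2*y1+y2),2),round(float(d[i]),0)))
    return out
for r in [10,25,40,55,70,86,92,106,112,118,140,150,180,184,188,192,196,260,270,280]: print(r,edges(r,218,292))
E
```

```text
10 [(np.float32(231.46), 15.0), (np.float32(276.05), -17.0)]
25 [(np.float32(231.51), 14.0), (np.float32(275.23), -17.0)]
40 [(np.float32(231.68), 16.0), (np.float32(274.86), -14.0)]
55 [(np.float32(231.87), 21.0), (np.float32(274.04), -19.0)]
70 [(np.float32(231.89), 17.0), (np.float32(273.6), -14.0)]
86 [(np.float32(228.2), -40.0), (np.float32(276.15), -10.0), (np.float32(279.4), 8.0)]
92 [(np.float32(228.52), -38.0), (np.float32(275.86), -10.0), (np.float32(279.3), 9.0)]
106 [(np.float32(231.99), -47.0)]
112 [(np.float32(231.88), -35.0), (np.float32(272.62), 24.0)]
118 [(np.float32(231.45), -23.0), (np.float32(272.33), 27.0)]
140 [(np.float32(227.09), 12.0), (np.float32(273.67), -11.0)]
150 [(np.float32(227.12), 9.0), (np.float32(267.07), 32.0), (np.float32(273.79), -35.0)]
180 [(np.float32(227.2), -8.0), (np.float32(232.67), 15.0), (np.float32(243.56), -14.0), (np.float32(247.34), 7.0), (np.float32(252.0), 22.0), (np.float32(257.46), -19.0), (np.float32(261.39), 12.0), (np.float32(273.06), -9.0)]
184 [(np.float32(226.45), -10.0), (np.float32(232.69), 18.0), (np.float32(241.96), -
[... 490 characters left out ...]
)]
196 [(np.float32(221.16), -27.0), (np.float32(230.61), 5.0), (np.float32(242.74), 19.0), (np.float32(248.04), 29.0), (np.float32(262.66), -33.0), (np.float32(272.62), -8.0)]
260 [(np.float32(224.02), 19.0), (np.float32(235.15), -20.0), (np.float32(238.73), 8.0), (np.float32(266.51), -7.0), (np.float32(270.04), 20.0), (np.float32(281.34), -17.0)]
270 [(np.float32(222.16), 21.0), (np.float32(234.15), -21.0), (np.float32(238.09), 13.0), (np.float32(267.11), -13.0), (np.float32(271.05), 21.0), (np.float32(283.01), -21.0)]
280 [(np.float32(230.97), 18.0), (np.float32(234.19), -14.0), (np.float32(238.6), 10.0), (np.float32(266.74), -11.0), (np.float32(270.95), 15.0), (np.float32(274.2), -18.0)]
```

```bash
python3 - <<'E'
from h import *
import pickle
p,im,q,iq,s=pickle.load(open('d4.pkl','rb'))
print(s['tool_pos'])
def show(n,r,a,b,z):
    A=onz(p,a,r,z);B=onz(p,b,r,z); print(n,r,'mid',((A+B)/2).round(5),'w',(B-A)[0].round(4))
for r,a,b in [(10,231.46,276.05),(25,231.51,275.23),(40,231.68,274.86),(55,231.87,274.04),(70,231.89,273.6)]: show('rail',r,a,b,.154)
for r,a,b in [(112,231.88,272.62),(118,231.45,272.33)]: show('lead',r,a,b,.157)
zs=s['tool_pos'][2]-.0376
for r,a,b in [(188,242.86,262.53),(192,242.8,262.69),(196,242.74,262.66)]: show('shoe',r,a,b,zs+.0135)
for r,a,b in [(260,238.7,266.5),(270,238.09,267.11),(280,238.6,266.74)]: show('tab',r,a,b,s['tool_pos'][2]+.0344)
# front top edges of the lead-in in y
for v in (124,127): print(onz(p,252,v,.157).round(4))
E
```

```text
[ 0.6114194  -0.02976154  0.17547048]
rail 10 mid [0.6109 0.0943 0.154 ] w 0.0223
rail 25 mid [0.61077 0.08772 0.154  ] w 0.0222
rail 40 mid [0.61078 0.08093 0.154  ] w 0.0222
rail 55 mid [0.61068 0.07393 0.154  ] w 0.0221
rail 70 mid [0.61063 0.0667  0.154  ] w 0.0222
lead 112 mid [0.61055 0.04536 0.157  ] w 0.0222
lead 118 mid [0.61038 0.04218 0.157  ] w 0.0225
shoe 188 mid [ 6.1118e-01 -2.3000e-04  1.5137e-01] w 0.0121
shoe 192 mid [ 0.61124 -0.00285  0.15137] w 0.0123
shoe 196 mid [ 0.61123 -0.00549  0.15137] w 0.0124
tab 260 mid [ 0.61138 -0.0141   0.20987] w 0.0122
tab 270 mid [ 0.61142 -0.01923  0.20987] w 0.0129
tab 280 mid [ 0.6115  -0.0245   0.20987] w 0.0127
[0.6105 0.039  0.157 ]
[0.6105 0.0373 0.157 ]
```

Rail centre at the mouth measures x≈0.6106. The shoe measures 0.6112 with width 12.2 mm and rail width 22.2 mm, consistent over rows. I'll shift about −0.6 mm in x and −2.8 mm in z, then advance to the lead-in.

```bash

python3 -m pendant '[[[1,-0.6,0,-2.8,0],[1,-0.6,3,-2.8,0],[1,-0.6,8,-2.8,0],[1,-0.6,14,-2.8,0],[1,-0.6,20,-2.8,0],[1,-0.6,25,-2.8,0],[1,-0.6,28,-2.8,0],[1,-0.6,28,-2.8,0]]]'
python3 - <<'E'
from h import *
import pickle
p=ctrl.camera_params('wrist'); im=ctrl.capture('wrist'); q=ctrl.camera_params('scene'); iq=ctrl.capture('scene')
s=ctrl.read_state(); print(s['tool_pos'],s['opening'],s['contact_force'],s['moment'])
pickle.dump((p,im,q,iq,s),open('d5.pkl','wb')); save('w5.png',im,(180,60,330,260),3); save('s5.png',iq,(270,170,370,270),6)
E
```

```text
clock: 7.55
tool_pos: [0.6108, -0.0015, 0.1727]
orientation: [-0.0, 1.0, 0.004, -0.001]
contact_force: [0.5, -0.5, -2.6]
opening: 0.153
[ 0.6108298  -0.00185219  0.17266623] 0.15587957105390862 [ 0.19206961 -0.17492382 -2.49827068] [-0.0034744   0.02560787 -0.00868848]
```

View pics/w5.png

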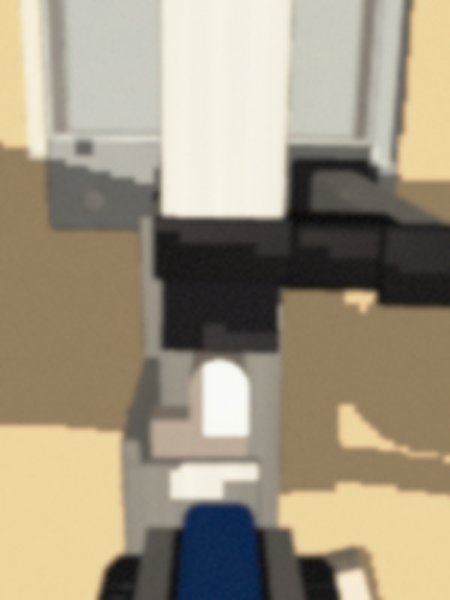

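View pics/s5.png

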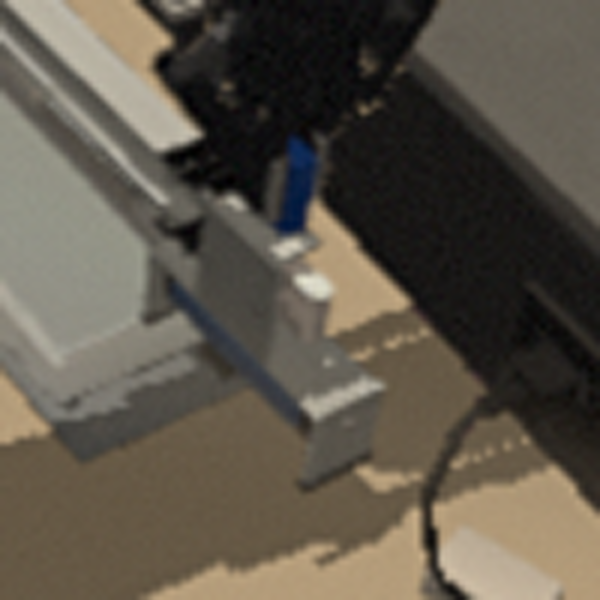

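The shoe nose (cols 190–249) is centred on the lead-in (161–280), just before its edge at row 350. I'll advance in small steps.

```bash

python3 -m pendant '[[[1,0,1.5,0,0],[1,0,3,0,0],[1,0,4.5,0,0],[1,0,6,0,0],[1,0,7.5,0,0]]]'
python3 -m pendant '[[[1,0,1.5,0,0],[1,0,3,0,0],[1,0,4.5,0,0],[1,0,6,0,0]]]'
```

```text
clock: 8.28
tool_pos: [0.6108, 0.0058, 0.1727]
orientation: [-0.0, 1.0, 0.004, -0.001]
contact_force: [-0.3, 0.3, -3.5]
opening: 0.157
clock: 8.78
tool_pos: [0.6108, 0.0119, 0.1727]
orientation: [-0.0, 1.0, 0.004, -0.001]
contact_force: [0.0, -0.4, -2.8]
opening: 0.155
```

Inside the lead-in without contact. Next I enter the channel proper (mouth reached at TCP y≈0.015).

```bash

python3 -m pendant '[[[1,0,1.2,0,0],[1,0,2.4,0,0],[1,0,3.6,0,0],[1,0,4.8,0,0],[1,0,6,0,0]]]'
python3 -m pendant '[[[1,0,1.5,0,0],[1,0,3,0,0],[1,0,4.5,0,0],[1,0,6,0,0]]]'
python3 -m pendant '[[[1,0,1.5,0,0],[1,0,3,0,0],[1,0,4.5,0,0],[1,0,6,0,0]]]'
```

```text
clock: 9.4
tool_pos: [0.6109, 0.0179, 0.1727]
orientation: [-0.0, 1.0, 0.004, -0.001]
contact_force: [-0.7, 0.2, -3.2]
opening: 0.155
clock: 9.9
tool_pos: [0.6108, 0.0241, 0.1727]
orientation: [-0.0, 1.0, 0.004, -0.001]
contact_force: [-0.6, 0.3, -2.6]
opening: 0.155
clock: 10.4
tool_pos: [0.6108, 0.0301, 0.1727]
orientation: [-0.0, 1.0, 0.004, -0.001]
contact_force: [0.3, 0.2, -3.6]
opening: 0.152
```

```bash

python3 -m pendant '[[[1,0,3,0,0],[1,0,6,0,0],[1,0,9,0,0],[1,0,12,0,0],[1,0,15,0,0],[1,0,18,0,0]]]'
python3 -m pendant '[[[1,0,3,0,0],[1,0,7,0,0],[1,0,11,0,0],[1,0,15,0,0],[1,0,18,0,0],[1,0,20,0,0]]]'
python3 - <<'E'
from h import *
s=ctrl.read_state(); print(s['tool_pos'],s['contact_force'],s['moment'])
save('w6.png',ctrl.capture('wrist'),k=1.5); save('s6.png',ctrl.capture('scene'),(230,130,370,270),4.2)
E
```

```text
clock: 11.15
tool_pos: [0.6108, 0.0483, 0.1727]
orientation: [-0.0, 1.0, 0.004, -0.001]
contact_force: [0.3, 0.5, -2.8]
opening: 0.156
clock: 11.9
tool_pos: [0.6108, 0.0686, 0.1727]
orientation: [-0.0, 1.0, 0.004, -0.001]
contact_force: [0.5, 0.1, -2.4]
opening: 0.153
[0.61084014 0.06861531 0.17268315] [ 0.49240288  0.08468629 -2.40076554] [ 0.01023004 -0.039715   -0.01765718]
```

View pics/s6.png

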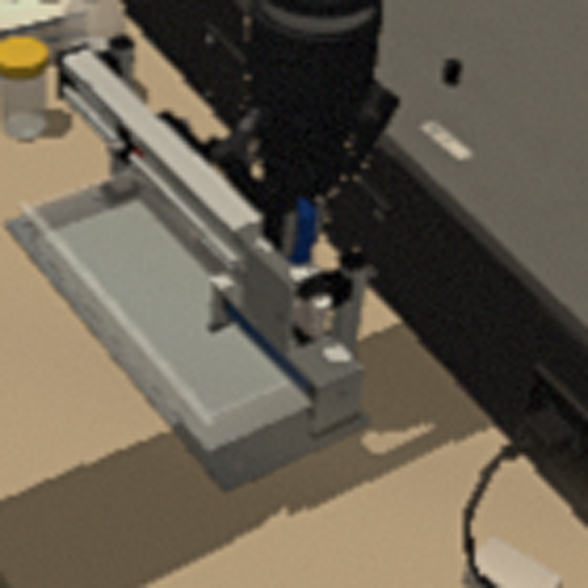

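View pics/w6.png

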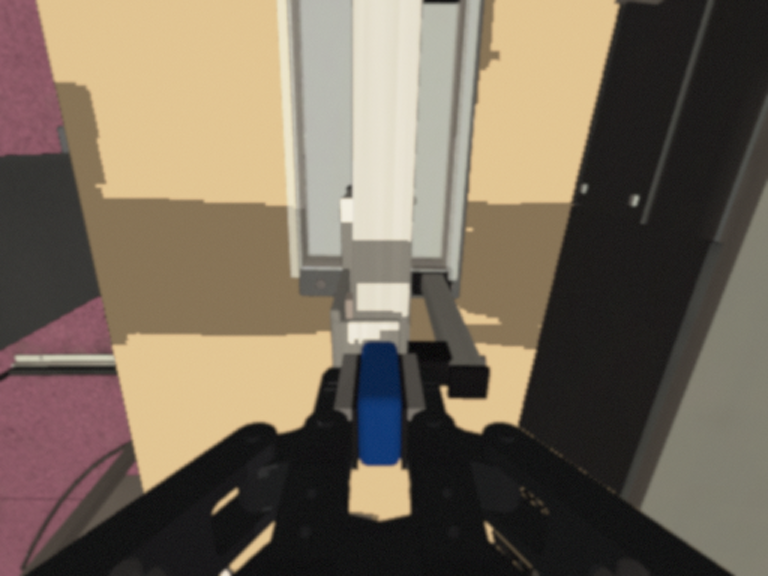

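The shoe is inside the channel (sheet in front at the slot, bracket over the top). The rail drifts slightly right with distance, so I check its direction.

```bash
python3 - <<'E'
from h import *
p=ctrl.camera_params('wrist'); im=cv2.imread('pics/w6.png')
im=cv2.resize(im,(512,384),interpolation=cv2.INTER_AREA)
g=cv2.GaussianBlur(im.astype(np.float32).mean(2),(1,5),0)
P=[]
for r in range(10,118,6):
    d=np.gradient(g[r]); 
    def pk(a,b,sgn):
        i=a+int(np.argmax(sgn*d[a:b])); y0,y1,y2=sgn*d[i-1:i+2]; return i+.5*(y0-y2)/(y0-2*y1+y2)
    a=pk(229,242,1); b=pk(268,286,-1)
    A=onz(p,a,r,.154);B=onz(p,b,r,.154); P.append([A[1],A[0],B[0],(A[0]+B[0])/2]); print(r,np.round(P[-1],4))
P=np.array(P)
for k in (1,2,3): print(np.polyfit(P[:,0],P[:,k],1))
E
```

```text
10 [0.1919 0.6009 0.6229 0.6119]
16 [0.1893 0.6009 0.6229 0.6119]
22 [0.1867 0.6008 0.6228 0.6118]
28 [0.1841 0.6008 0.6227 0.6118]
34 [0.1814 0.6008 0.6229 0.6118]
40 [0.1787 0.6007 0.6228 0.6118]
46 [0.176  0.6007 0.6226 0.6117]
52 [0.1733 0.6007 0.6226 0.6117]
58 [0.1705 0.6007 0.6228 0.6117]
64 [0.1676 0.6006 0.6227 0.6116]
70 [0.1648 0.6006 0.6226 0.6116]
76 [0.1618 0.6006 0.6226 0.6116]
82 [0.1589 0.6005 0.6227 0.6116]
88 [0.1559 0.6005 0.6225 0.6115]
94 [0.1529 0.6005 0.6224 0.6114]
100 [0.1498 0.6004 0.6224 0.6114]
106 [0.1467 0.6003 0.6225 0.6114]
112 [0.1436 0.6002 0.6224 0.6113]
[0.01231897 0.59855071]
[0.00967937 0.62101642]
[0.01099917 0.60978356]
```

Both pictures agree that the rail runs with slope +0.011 in x per y, while the tool yaw is +0.008. I'll turn −0.019 rad and follow the slope.

```bash

python3 -m pendant '[[[1,-0.1,3,0,-0.005],[1,0,8,0,-0.01],[1,0,14,0,-0.015],[1,0.1,20,0,-0.019],[1,0.1,25,0,-0.019],[1,0.2,28,0,-0.019],[1,0.2,30,0,-0.019]]]'
python3 -m pendant '[[[1,0,4,0,0],[1,0.1,10,0,0],[1,0.2,16,0,0],[1,0.3,22,0,0],[1,0.3,28,0,0],[1,0.4,34,0,0],[1,0.4,38,0,0],[1,0.4,40,0,0]]]'
```

```text
clock: 12.88
tool_pos: [0.611, 0.0988, 0.1727]
orientation: [-0.0, 1.0, -0.005, -0.001]
contact_force: [0.9, -0.1, -1.6]
opening: 0.157
clock: 13.88
tool_pos: [0.6114, 0.1391, 0.1727]
orientation: [-0.0, 1.0, -0.005, -0.001]
contact_force: [0.9, 0.3, -2.5]
opening: 0.157
```

```bash

python3 -m pendant '[[[1,0,2,0,0],[1,0,4,0,0],[1,0.1,6,0,0],[1,0.1,8,0,0]]]'
python3 -m pendant '[[[1,0,1.5,0,0],[1,0,3,0,0],[1,0,4.5,0,0],[1,0.1,6,0,0]]]'
python3 -m pendant '[[[1,0,1.5,0,0],[1,0,3,0,0],[1,0,4.5,0,0],[1,0.1,6,0,0]]]'
python3 - <<'E'
from h import *
s=ctrl.read_state(); print(s['tool_pos'],s['contact_force'],s['moment'])
save('w7.png',ctrl.capture('wrist'),k=1.5); save('s7.png',ctrl.capture('scene'),(220,130,350,260),4.6)
E
```

```text
clock: 14.38
tool_pos: [0.6115, 0.1471, 0.1726]
orientation: [-0.0, 1.0, -0.005, -0.001]
contact_force: [-0.4, 0.2, -2.3]
opening: 0.156
clock: 14.88
tool_pos: [0.6116, 0.1532, 0.1727]
orientation: [-0.0, 1.0, -0.005, -0.001]
contact_force: [0.1, 0.1, -2.2]
opening: 0.154
clock: 15.38
tool_pos: [0.6117, 0.1593, 0.1726]
orientation: [-0.0, 1.0, -0.005, -0.001]
contact_force: [-0.5, 0.2, -3.2]
opening: 0.155
[0.61170511 0.15934843 0.17263593] [-0.47416444  0.24415094 -3.23042467] [ 0.00894618  0.01804527 -0.01461802]
```

View pics/s7.png

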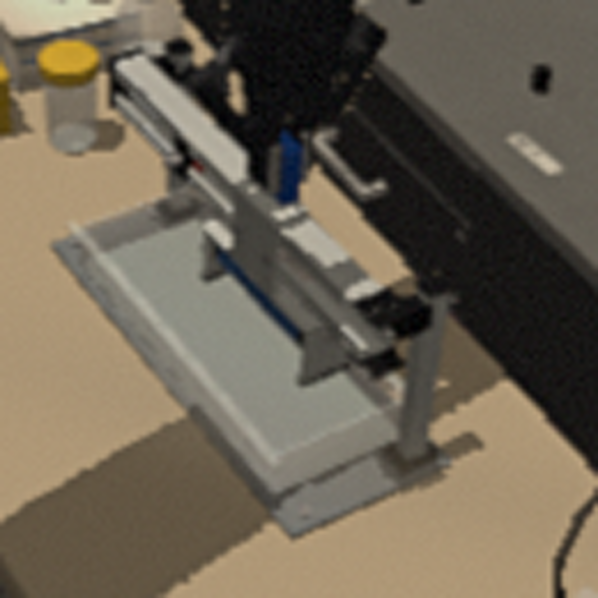

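View pics/w7.png

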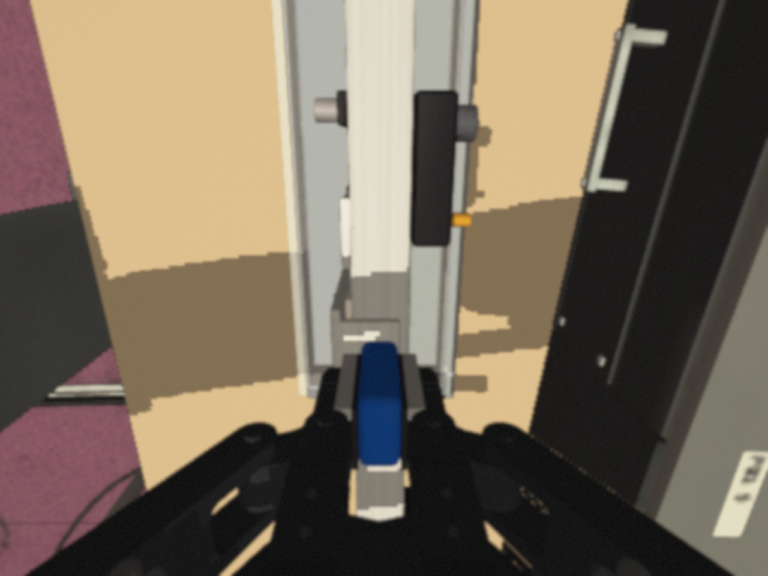

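The stop's clamp knob is at (330,110), the black catch block at (435,90–245), with an orange pin at (462,220).

```bash
python3 - <<'E'
from h import *
p=ctrl.camera_params('wrist')
for n,u,v in [('orange',462,220),('knob',330,110),('blk0',435,92),('blk1',435,245)]:
    for z in (.125,.135,.15): print(n,z,onz(p,u/1.5,v/1.5,z).round(4))
E
```

```text
orange 0.125 [0.649  0.2099 0.125 ]
orange 0.135 [0.6471 0.2118 0.135 ]
orange 0.15 [0.6443 0.2145 0.15  ]
knob 0.125 [0.5922 0.256  0.125 ]
knob 0.135 [0.5932 0.2554 0.135 ]
knob 0.15 [0.5949 0.2545 0.15  ]
blk0 0.125 [0.6352 0.2623 0.125 ]
blk0 0.135 [0.634  0.2614 0.135 ]
blk0 0.15 [0.6323 0.26   0.15  ]
blk1 0.125 [0.6374 0.1986 0.125 ]
blk1 0.135 [0.6361 0.201  0.135 ]
blk1 0.15 [0.6341 0.2046 0.15  ]
```

```bash

python3 -m pendant '[[[1,0,1.5,0,0],[1,0,3,0,0],[1,0,4.5,0,0],[1,0.1,6,0,0]]]'
python3 -m pendant '[[[1,0,1,0,0],[1,0,2,0,0],[1,0,3,0,0],[1,0,4,0,0]]]'
```

```text
clock: 15.98
tool_pos: [0.6118, 0.1655, 0.1727]
orientation: [-0.0, 1.0, -0.005, -0.001]
contact_force: [0.2, -0.0, -3.4]
opening: 0.157
clock: 16.48
tool_pos: [0.6118, 0.1696, 0.1727]
orientation: [-0.0, 1.0, -0.005, -0.001]
contact_force: [-0.3, -0.2, -2.4]
opening: 0.153
```

Predicted home is about y≈0.211, with the catch from about 0.173.

```bash

python3 -m pendant '[[[1,0,1,0,0],[1,0,2,0,0],[1,0,3,0,0]]]'
python3 -m pendant '[[[1,0,1,0,0],[1,0,2,0,0],[1,0,3,0,0]]]'
python3 -m pendant '[[[1,0,1,0,0],[1,0,2,0,0],[1,0,3,0,0]]]'
```

```text
clock: 16.85
tool_pos: [0.6118, 0.1726, 0.1726]
orientation: [-0.0, 1.0, -0.005, -0.001]
contact_force: [0.3, 0.1, -3.3]
opening: 0.156
clock: 17.23
tool_pos: [0.6116, 0.1752, 0.1725]
orientation: [0.0, 1.0, -0.005, -0.001]
contact_force: [-0.8, -1.1, -3.0]
opening: 0.153
clock: 17.6
tool_pos: [0.611, 0.1779, 0.1722]
orientation: [0.001, 1.0, -0.005, -0.002]
contact_force: [-2.0, -2.3, -3.2]
opening: 0.155
```

The catch is met at y≈0.174 (gentle −x and −y reaction). I continue while holding the line.

```bash

python3 -m pendant '[[[1,0.6,1,0.3,0],[1,0.6,2,0.3,0],[1,0.6,3,0.3,0]]]'
python3 -m pendant '[[[1,0.6,1,0.3,0],[1,0.6,2,0.3,0],[1,0.6,3,0.3,0]]]'
python3 -m pendant '[[[1,0.6,1,0.3,0],[1,0.6,2,0.3,0],[1,0.6,3,0.3,0]]]'
```

```text
clock: 17.98
tool_pos: [0.6112, 0.1812, 0.1722]
orientation: [0.0, 1.0, -0.005, -0.003]
contact_force: [-3.3, -1.4, -2.5]
opening: 0.154
clock: 18.35
tool_pos: [0.6116, 0.1845, 0.1725]
orientation: [0.0, 1.0, -0.005, -0.003]
contact_force: [-2.4, -1.1, -2.3]
opening: 0.156
clock: 18.73
tool_pos: [0.6121, 0.1876, 0.1728]
orientation: [0.0, 1.0, -0.005, -0.003]
contact_force: [-3.2, -1.0, -2.0]
opening: 0.149
```

```bash

python3 -m pendant '[[[1,0.1,1.5,0,0],[1,0.1,3,0,0],[1,0.1,4.5,0,0],[1,0.1,6,0,0]]]'
python3 -m pendant '[[[1,0.2,1.5,0,0],[1,0.2,3,0,0],[1,0.2,4.5,0,0],[1,0.2,6,0,0]]]'
python3 -m pendant '[[[1,0.2,1,0,0],[1,0.2,2,0,0],[1,0.2,3,0,0],[1,0.2,4,0,0]]]'
```

```text
clock: 19.23
tool_pos: [0.6122, 0.1937, 0.1728]
orientation: [0.0, 1.0, -0.005, -0.003]
contact_force: [-3.4, -1.7, -2.8]
opening: 0.156
clock: 19.73
tool_pos: [0.6124, 0.1999, 0.1727]
orientation: [0.0, 1.0, -0.005, -0.003]
contact_force: [-2.9, -1.7, -3.1]
opening: 0.153
clock: 20.23
tool_pos: [0.6126, 0.2038, 0.1727]
orientation: [0.0, 1.0, -0.005, -0.003]
contact_force: [-4.4, -0.8, -2.9]
opening: 0.155
```

```bash

python3 -m pendant '[[[1,0,1,0,0],[1,0,2,0,0],[1,0,3,0,0]]]'
python3 -m pendant '[[[1,0,0.7,0,0],[1,0,1.4,0,0]]]'
python3 -m pendant '[[[1,0,0.7,0,0],[1,0,1.4,0,0]]]'
python3 -m pendant '[[[1,0,0.7,0,0],[1,0,1.4,0,0]]]'
```

```text
clock: 20.6
tool_pos: [0.6126, 0.2071, 0.1727]
orientation: [0.0, 1.0, -0.005, -0.003]
contact_force: [-3.6, -0.9, -2.3]
opening: 0.152
clock: 20.85
tool_pos: [0.6127, 0.2087, 0.1728]
orientation: [-0.0, 1.0, -0.005, -0.003]
contact_force: [-3.4, -0.2, -4.1]
opening: 0.156
clock: 21.1
tool_pos: [0.6128, 0.2105, 0.1729]
orientation: [-0.0, 1.0, -0.005, -0.003]
contact_force: [-2.9, 0.7, -3.2]
opening: 0.156
clock: 21.35
tool_pos: [0.613, 0.2123, 0.173]
orientation: [-0.001, 1.0, -0.005, -0.002]
contact_force: [-3.3, 1.0, -2.9]
opening: 0.156
```

The y force has gone positive, so the catch is dropping toward the notch. I continue in tiny steps to the stop.

```bash

python3 -m pendant '[[[1,-0.2,0.6,0,0],[1,-0.4,0.6,0,0]]]'
python3 -m pendant '[[[1,0,0.5,0,0],[1,0,0.5,0,0]]]'
python3 -m pendant '[[[1,0,0.5,0,0],[1,0,0.5,0,0]]]'
```

```text
clock: 21.6
tool_pos: [0.6128, 0.2133, 0.1732]
orientation: [-0.001, 1.0, -0.005, -0.002]
contact_force: [-2.1, 1.8, -3.1]
opening: 0.156
clock: 21.85
tool_pos: [0.6129, 0.2135, 0.1732]
orientation: [-0.001, 1.0, -0.005, -0.002]
contact_force: [-3.5, 0.0, -2.9]
opening: 0.155
clock: 22.1
tool_pos: [0.613, 0.2136, 0.1732]
orientation: [-0.001, 1.0, -0.005, -0.002]
contact_force: [-1.6, -0.8, -3.4]
opening: 0.15
```

```bash

python3 -m pendant '[[[1,-0.2,1,0,0],[1,-0.2,1,0,0]]]'
python3 -m pendant '[[[1,0,1.5,0,0],[1,0,1.5,0,0]]]'
```

```text
clock: 22.35
tool_pos: [0.6129, 0.2139, 0.1732]
orientation: [0.0, 1.0, -0.005, -0.002]
contact_force: [-2.5, -2.9, -2.9]
opening: 0.158
clock: 22.6
tool_pos: [0.6128, 0.2147, 0.1731]
orientation: [0.001, 1.0, -0.005, -0.002]
contact_force: [-2.5, -5.2, -2.4]
opening: 0.155
```

```bash

python3 -m pendant '[[[1,0,1.5,0,0],[1,0,2.2,0,0]]]'
python3 - <<'E'
from h import *
s=ctrl.read_state(); print(s['tool_pos'],s['contact_force'],s['moment'])
p=ctrl.camera_params('wrist'); save('w8.png',ctrl.capture('wrist'),k=1.5); save('s8.png',ctrl.capture('scene'),(210,120,340,250),4.6)
E
```

```text
clock: 22.85
tool_pos: [0.6128, 0.215, 0.1731]
orientation: [0.003, 1.0, -0.005, -0.002]
contact_force: [-2.9, -7.7, -1.8]
opening: 0.155
[0.61284056 0.21500908 0.17307887] [-2.90191127 -7.65202512 -1.81286456] [-1.68217023  0.55746396 -0.05052225]
```

View pics/s8.png

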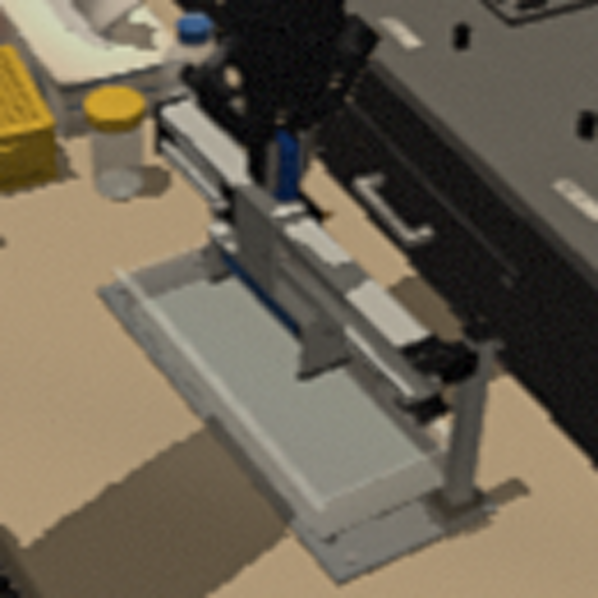

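View pics/w8.png

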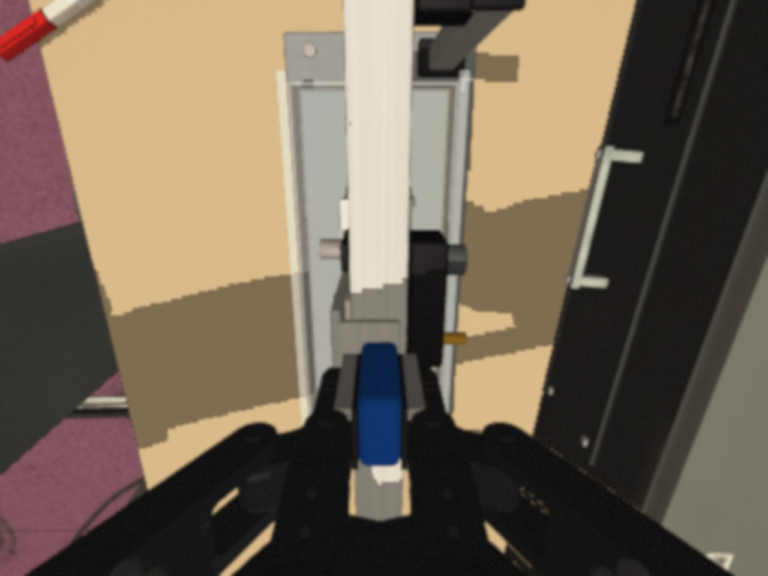

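Force rises to 7.7 N with hardly any travel, about 39 mm past first catch contact. I do one more press to about 11 N to rule out the catch itself (3–8 N).

```bash

python3 -m pendant '[[[1,0,2,0,0],[1,0,3,0,0]]]'
python3 -m pendant '[[[1,0,2.5,0,0],[1,0,3.5,0,0]]]'
```

```text
clock: 23.2
tool_pos: [0.6129, 0.2152, 0.173]
orientation: [0.005, 1.0, -0.005, -0.003]
contact_force: [-2.1, -10.5, -1.3]
opening: 0.154
clock: 23.45
tool_pos: [0.6129, 0.2155, 0.1731]
orientation: [0.009, 1.0, -0.006, -0.003]
contact_force: [-2.5, -10.5, -0.3]
opening: 0.153
```

Solid stop confirmed: 10.5 N with no further travel. Now I relax the push.

```bash

python3 -m pendant '[[[1,0,1,0,0],[1,0,0,0,0],[1,0,-0.3,0,0]]]'
python3 -m pendant '[[[1,-0.3,-0.4,0,0],[1,-0.6,-0.4,0,0]]]'
```

```text
clock: 23.82
tool_pos: [0.6129, 0.2151, 0.173]
orientation: [0.009, 1.0, -0.006, -0.003]
contact_force: [-2.8, -3.2, -2.2]
opening: 0.149
clock: 24.08
tool_pos: [0.6124, 0.215, 0.1731]
orientation: [0.008, 1.0, -0.006, -0.003]
contact_force: [-2.7, -1.9, -3.8]
opening: 0.155
```

```bash

python3 -m pendant '[[[1,-0.3,0,-0.7,0],[1,-0.3,0,-1.4,0]]]'
python3 -m pendant '[[[0.85,0,0,0,0],[0.7,0,0,0,0],[0.55,0,0,0,0],[0.55,0,0,0,0],[0.55,0,0,0,0]]]'
python3 - <<'E'
from h import *
s=ctrl.read_state(); print(s['tool_pos'],s['contact_force'],s['moment'],s['opening'])
save('w9.png',ctrl.capture('wrist'),k=1.5)
E
```

```text
clock: 24.32
tool_pos: [0.6123, 0.215, 0.172]
orientation: [0.008, 1.0, -0.006, -0.003]
contact_force: [-2.3, -3.6, -1.8]
opening: 0.153
clock: 24.95
tool_pos: [0.6126, 0.2154, 0.1724]
orientation: [0.008, 1.0, -0.006, -0.002]
contact_force: [0.4, -0.7, 0.4]
opening: 0.452
[0.61261423 0.21535879 0.17243257] [ 0.44496524 -0.66645473  0.4041841 ] [0.00226283 0.01044284 0.04002198] 0.45154610946414137
```

View pics/w9.png

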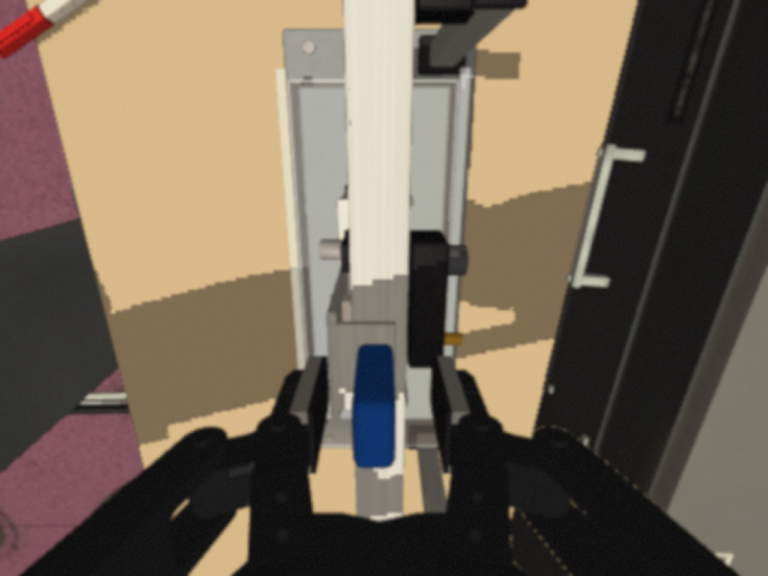

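Released: the tab (373,405) stands free between the open fingers. Next I raise straight up and back away for a check.

```bash

python3 -m pendant '[[[0.55,-1,0,5,0],[0.55,-1,0,15,0],[0.55,-1,0,30,0],[0.55,-1,0,50,0],[0.55,-1,0,75,0],[0.55,-20,0,100,0],[0.55,-60,-20,110,0],[0.55,-100,-40,110,0],[0.55,-140,-60,110,0],[0.55,-160,-80,110,0],[0.55,-160,-80,110,0]]]'
python3 - <<'E'
from h import *
import pickle
s=ctrl.read_state(); print(s['tool_pos'],s['contact_force'])
p=ctrl.camera_params('wrist'); im=ctrl.capture('wrist');q=ctrl.camera_params('scene'); iq=ctrl.capture('scene');t=ctrl.camera_params('top'); it=ctrl.capture('top')
pickle.dump((p,im,q,iq,t,it),open('d10.pkl','wb'))
save('w10.png',im,k=1.5); save('s10.png',iq,(150,100,350,260),4);save('t10.png',it,(60,90,400,240),2.3)
E
```

```text
clock: 26.38
tool_pos: [0.4521, 0.1347, 0.2841]
orientation: [0.008, 1.0, -0.006, -0.001]
contact_force: [0.6, 0.2, -0.6]
opening: 0.449
[0.45206325 0.13472433 0.28414477] [ 0.60488544  0.19857257 -0.61972833]
```

View pics/w10.png

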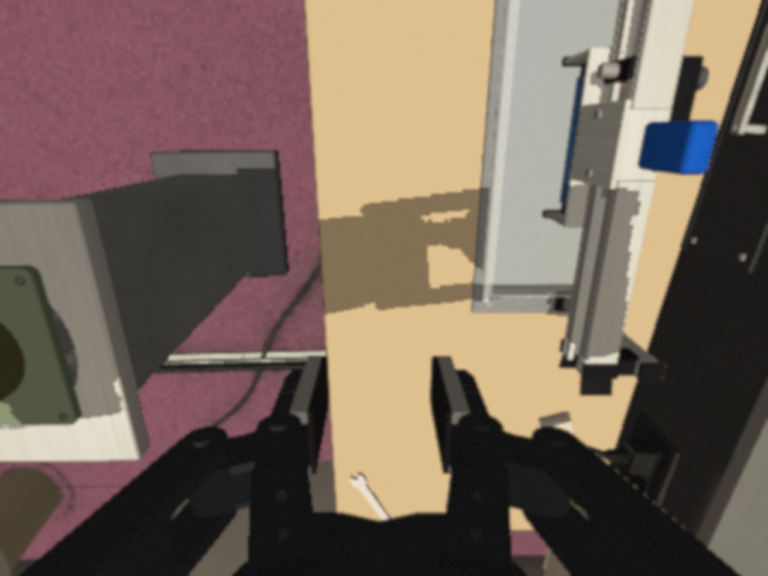

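View pics/s10.png

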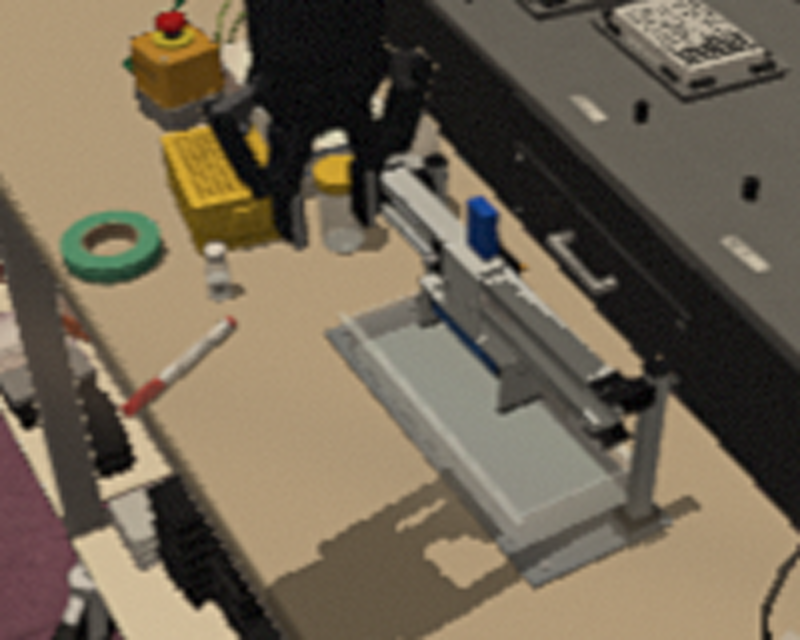

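View pics/t10.png

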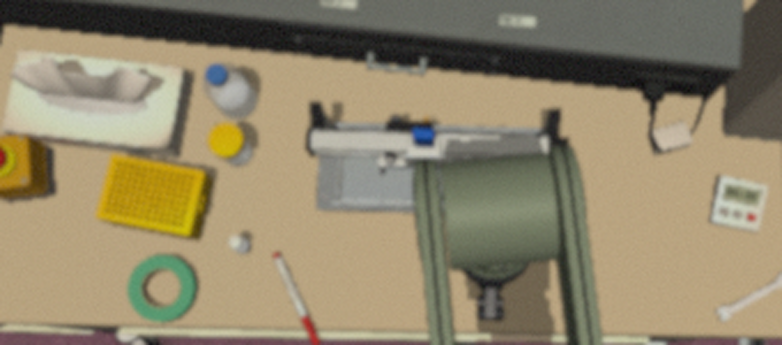

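The hanger hangs on the rail with the tab upright, and the bystanders look unmoved. I check the tab's final y against the value at the stop.

```bash
python3 - <<'E'
from h import *
import pickle
p,im,q,iq,t,it=pickle.load(open('d10.pkl','rb'))
def cen(im,box):
    hsv=cv2.cvtColor(im,cv2.COLOR_RGB2HSV); m=cv2.inRange(hsv,(100,90,30),(135,255,255)); k=np.zeros_like(m); k[box[1]:box[3],box[0]:box[2]]=m[box[1]:box[3],box[0]:box[2]]
    ys,xs=np.nonzero(k); return (xs.mean(),ys.mean()),len(xs),(xs.min(),xs.max(),ys.min(),ys.max())
c=cen(it,(235,140,255,155)); print(c,onz(t,*c[0],.205))
c2=cen(iq,(262,145,280,168)); print(c2,onz(q,*c2[0],.184),tri(t,c[0],q,c2[0]))
# wrist: tab top face edges rows, z=.205
for u,v in [(700,122),(714,122),(708,173),(695,173)]: print(onz(p,u/1.5,v/1.5,.205).round(4))
# bystander shift in top image
d=pickle.load(open('d0.pkl','rb'))['top'][1].astype(int); D=np.abs(it.astype(int)-d).max(2)
for n,b in dict(timer=(365,162,398,195),vial=(157,188,172,203),marker=(175,197,202,240),tipbox=(100,155,152,195),wire=(340,140,365,160)).items():
    print(n,D[b[1]:b[3],b[0]:b[2]].mean().round(1),(D[b[1]:b[3],b[0]:b[2]]>60).sum())
E
```

```text
((np.float64(243.5909090909091), np.float64(148.16666666666666)), 66, (np.int64(239), np.int64(248), np.int64(145), np.int64(152))) [0.60908482 0.21152028 0.205     ]
((np.float64(270.18947368421055), np.float64(156.42105263157896)), 95, (np.int64(267), np.int64(274), np.int64(149), np.int64(164))) [0.61008897 0.21160355 0.184     ] (array([0.61312972, 0.21315649, 0.18243701]), np.float64(0.003502004071996102))
[0.6071 0.2242 0.205 ]
[0.6138 0.2241 0.205 ]
[0.6169 0.2003 0.205 ]
[0.6104 0.2004 0.205 ]
timer 3.2 0
vial 3.0 0
marker 3.2 0
tipbox 4.3 0
wire 3.0 0
```

The tab now measures y≈0.2115–0.2132, against 0.2133–0.2136 when the stop was first felt, and the bystanders are unchanged. I compare the orange catch pin in pictures already taken (free, pressed at stop, released).

```bash
python3 - <<'E'
import cv2,numpy as np
o=[]
for n,(x,y) in {'w7':(400,180),'w8':(400,300),'w9':(400,300)}.items():
    im=cv2.imread(f'pics/{n}.png')[y:y+80,x:x+80]; o.append(cv2.resize(im,(260,260),interpolation=cv2.INTER_CUBIC))
cv2.imwrite('pics/pin.png',np.hstack(o))
E
```

```text
(no output)
```

View pics/pin.png

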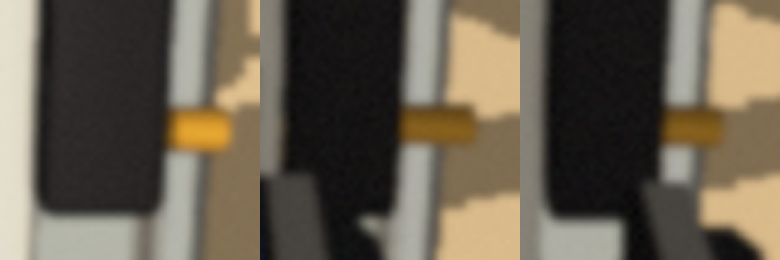

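The pin's protrusion is about 64 px free, 75 px while pressed, and 60 px after release. It is back at its free length, so the catch sits in the notch. Handing in.

```bash
python3 -c "
from bench import ctrl
print(ctrl.hand_in()); print(ctrl.read_state()['clock'])"
```

```text
the job is handed in; nothing more can be done
None
the job is handed in; nothing more can be done
```

The hanger is hung on the rail at the stop and released, and the job is handed in at about 26.5 s of the 72 s allowed. I gripped it by the blue tab and threaded the shoe into the mouth with no noticeable contact. After aligning to the rail's slight skew, I slid it past the catch at y≈0.174.

**At the stop:** the shoe met a solid stop about 39 mm after first touching the catch. It held a 10.5 N press with almost no further travel. That was the largest reading, well under 25 N, though forces were only read at the end of each move.

**After release:**
- **Catch:** the orange catch pin is back at its free length, which suggests the catch is in the notch.
- **Hanger:** it looks upright, apart from a slight roll of about 1° within the channel's play.
- **Other items:** the timer, vial, marker and tip box show no change in the top view. I did not check the seal box separately.
- **Robot:** the gripper is clear of everything.

**Small disagreement:** the cameras put the tab at y≈0.2115–0.2132, while the tool read 0.2133–0.2136 when the stop was first felt. That is mostly within the 2 mm calibration and the sub-1 mm gap between catch and stop, so I did not push again.

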